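# Set the sprung stop of a potter's bar gauge and load the test bar

## Robot

A 6-joint arm with a two-finger parallel gripper is mounted at the origin on the work surface. World frame = base frame: x ahead of the robot, y to its left, z up, the work surface at z = 0. Lengths are in m, angles in rad, forces in N, time in s.
With the tool pointing down it reaches from about 0.375 to 0.9 m from the base axis. Payload 3.1 kg.
Tool frame: the origin (TCP) lies between the finger pads; the fingertips stand 22 mm ahead of it and the grasp point (between the pads) lies 3 mm ahead of it; z points along the fingers, y is the line along which they close (so a half turn about z gives the same grasp; the last joint's range is limited). The gripper opens to 85 mm and grips with 20 to 120 N. Pads are 22 mm wide; open, the fingers measure 114 mm over their backs; the gripper's body (76 mm by 85 mm) begins 54 mm behind the grasp point. The pads swing forward as they close: fully open they stand 13 mm farther back than shut.
Start: joints at [-1.359, 0.527, 1.433, -0, 1.181, -0.178], TCP at [0.238, -0.578, 0.253] pointing down, gripper open.
Joint ranges: [-3.08, 3.08], [-0.75, 2.2], [0.22, 2.44], [-1.43, 4.57], [0, 2.65], [-2.85, 2.85]. Speed limits (rad/s): [2.79, 2.79, 3.14, 3.14, 3.14, 3.14].

## Interface

Orientations are given as a unit quaternion [w, x, y, z].
In Python, from plant import arm gives the robot as it stands. The module is installed in compiled form; this text tells all that it offers.
- The arm moves only by the tool step_arm, never from a script. Its arguments are lists of equal length, an entry for each row: "linear": the shift along the tool's x, y, z normalised to -1 to 1, where 1 is 0.5 m, a list of three; "turn": the turn, a rotation vector about the tool's x, y, z normalised to -1 to 1, where 1 is 30 degrees, a list of three; "grip": the opening, from -1 (shut) to 1 (fully open). In form: {"linear": [[x, y, z], ...], "turn": [[rx, ry, rz], ...], "grip": [grip, ...]}. A call has 1 to 10 rows; each row is the pose to reach, as a shift and turn from the pose commanded when the call began, along the tool's axes at that moment; what a row does not reach only later rows make up. A row lasts 1/10 s, in which the tool goes at most 50 mm and 8.59 degrees, less where a joint would pass 70% of its speed; a pose out of reach is approached as far as the arm can. A call with a number of a shift or a turn outside -1 to 1 is refused whole. A call with a gripper value outside its range is refused whole. The fingers move at their own pace and stop on an object; "force" is the grip in N (left out, the last holds). Time passes only in rows, so rows that repeat a pose let the fingers close. It gives the time, the measured TCP pose, the force, the opening and the grip force at its end, in the units of the state.
- arm.sense(): the state, without advancing time (a new reading comes with each control period).
- arm.grab_frame(name): name is "scene" or "top" or "wrist"; returns a dict with "img" (420x560x3 uint8, red, green, blue), "mtx" (3x3 intrinsics, pixels), "origin" and "rotation" of the camera in the world. Camera axes: x right, y down, z forward; pixel columns grow to the right and rows downward; lengths in m; the calibration is good to about 2 mm. A picture is of the moment at which its call begins. There is no depth.
- arm.close_job(): hands the job in; it is judged then, once.
Trained networks look in the newest picture that a camera, given by its name, has taken for a name from the list of things; names that differ only in an ending like _2 or _b are one class to them, and where a whole thing is asked for, a point or a joint stands for the part that bears it (a point fixed in the world has none). Each returns a list of dicts, best first, with "confidence" (0 to 1); they miss things now and then, are a little off and sometimes report something else, mostly with a low value. They report only what shows in the picture. A call takes as long as a camera call.
- arm.spot_in(camera, label): "centre" ([x, y, z] in m, in the coordinates of the camera as it stood for that picture, good to about 4 mm: the middle of the surface that is visible of it).
- arm.outline_of(camera, label): "region" (420x560 bool, what is visible of it).
The state is a dict: "t": time; "joint_pos": joint angles; "qvel": joint speeds; "joint_efforts": joint torques, N m; "tcp_pos": TCP position; "tcp_rot": TCP orientation; "wrist_force": force on the tool from outside, world axes, zero at the start; "ft_torque": the same for the moment, N m; "gripper_width": finger opening in m; "gripper_force": force on a finger pad.
Only numpy, scipy, OpenCV 4.12 (cv2) and the standard library are available. Lean on these libraries where they do the work, as an engineer would, in place of code of your own. Each camera call takes 0.05 s, during which the arm holds its last target. There are 200 camera calls.

## Task

Set up the bar gauge for the green batch: draw its sprung stop out by the orange knob to the notch beside the green glaze chip and park the knob fully sideways in that notch, without ever letting the stop snap back home. Then slide the terracotta test bar in through the clear-roofed sleeve, lying flat, until its end rests against the stop, and leave the gauge holding it with the knob still parked. Do not push the other pots, bar, mug or dish about.

Things in the scene. Friction and masses are not known exactly. Their poses are not given: they have to be found in the camera images.
- jig: The bar gauge, fixed on the table: pale grey base 12 mm thick, local x -65..40, y -190..170. Origin on the underside, on the sleeve's centre line. Its y axis is the way the stop is drawn out and the bar pushed in (+y); z up. Along y: open apron -190..-75 (base top z 12), sleeve -75..-25, brass stop, then the notch rail on the -x side. Dark spring tube at x 30, top z 31.
- rail (a point): Middle of the steel notch rail's front edge, top face (jig x -7, y 85, z 40). The rail is a comb with three notches open to the jig's +x, at stop travels of about 30, 55 and 80 mm. Each is 11 mm wide and takes the knob's 8 mm stem; solid teeth fill the rest, 3 mm from the stem. Behind it a white ledge (x -62..-38, top z 34) carries the chips.
- stop (a joint): Travel of the brass stop along the jig's +y, 0 = home (sprung against its end, next to the sleeve), up to 0.092 m. A spring draws it home with about 6 N at home and 15 N at full travel.
- knob (a joint): Sideways travel of the orange knob, towards the jig's -x, 0 = in the lane where it can be drawn along, 0.016 m = bottomed in a notch. Blocked by a tooth (about 0.003 at most) unless the stem is in front of a notch. Light friction (1 to 2 N), no spring; in a notch the stem is held by the notch wall.
- knob_grip (a point): Centre of the orange knob, a 24 x 24 mm block 34 mm high (z 48..82 above the table, this point at 66) on an 8 mm stem, square to the jig; rides on the stop. At home in the lane it is at jig x 0, y 30. Same axes as the jig.
- stop_face (a point): Centre of the brass stop's face (26 wide, 17 high, z 13.5..30.5) that looks to the jig's -y; at home at jig y -20, 5 mm beyond the sleeve's exit; moves with the stop. Same axes as the jig.
- sleeve_mouth (a point): Middle of the lower edge of the sleeve's mouth, on the base top (jig x 0, y -75, z 12); axes as the jig. The sleeve is 50 mm long: bore 29 wide and 18.5 high, outside 41 wide, top at z 34.5, clear roof. Two flared lips reach about 16 mm before the mouth and open to about 39 mm.
- chip_green: Green glazed disc, 16 mm across, 4 mm high, fixed on the ledge (its underside at z 34) beside one of the three notches, hand set: within 3 mm of the notch's centre along the jig's y. Its axes are the jig's.
- chip_blue: Blue disc, likewise beside another notch.
- chip_brown: Brown terracotta-coloured disc, likewise beside the third.
- bar: Terracotta test bar, 26 wide (x), 175 long (y), 16 mm high, about 0.15 kg, loose on the black bat; both ends alike, either may go first. Origin: centre of its underside.
- bat: Black round bat, 260 mm across, 8 mm thick, fixed; origin under its centre. The bars lie on it.
- white_bar: White bar 26 x 150 x 16 mm on the bat; bystander.
- pot_green: Small glaze pot, 34 mm across, 28 high, green, on the bat; bystander.
- pot_blue: The same in blue, on the table; bystander.
- pot_brown: The same in brown; bystander.
- mug: Bisque mug, 80 mm across, 90 high; bystander.
- lily_dish: Green leaf dish with a pink flower, 160 mm across, 30 high; bystander.

How it is judged:
By the outcome, as a careful person would: the job done as asked, in the order asked, and still so for the second after the job is handed in, with the robot touching nothing.
It also fails if it takes over 72 s, if anything falls off the work surface, if the arm or the gripper's body presses on something with over 40 N, if the wrist force passes 120 N, or if a joint passes its speed limit or range.

## Working session

There is one attempt and no reset: what is moved stays moved. The work goes in short steps, Python scripts to look and compute and a tool call to move; the robot and the scene stay as the last step left them, time stands still between calls to the robot, and variables do not carry over. Pictures are saved under pics/ and viewed, at most 10 in all, crops included, and the job is handed in when it is done.

Besides the shell and the picture viewer there is one more tool, called after "Call:" in YAML: its name, and indented under it one key for each argument. step_arm: Moves the arm, as the interface text tells. Its arguments: {"type":"object","properties":{"linear":{"type":"array"},"turn":{"type":"array"},"grip":{"type":"array"},"force":{"type":"number"}},"required":["linear","turn","grip"]}

```bash
mkdir -p pics; cat > h.py <<'E'
import numpy as np, cv2
from plant import arm
from scipy.spatial.transform import Rotation as R
def save(f,n): cv2.imwrite('pics/'+n+'.png',f['img'][:,:,::-1])
def world(f,p): return np.array(f['origin'])+np.array(f['rotation'])@np.array(p)
def ray(f,u,v,z):
    d=np.array(f['rotation'])@np.linalg.inv(f['mtx'])@[u,v,1]; o=np.array(f['origin'])
    return o+d*(z-o[2])/d[2]
def proj(f,P):
    c=np.array(f['rotation']).T@(np.array(P)-f['origin']); q=np.array(f['mtx'])@c; return q[:2]/q[2]
E
cat > a.py <<'E'
from h import *
import pickle
F={}
for c in ['top','scene']:
    f=arm.grab_frame(c); F[c]=f; save(f,c+'0')
    print(c,f['origin'].tolist() if hasattr(f['origin'],'tolist') else f['origin'])
    for l in ['jig','rail','knob_grip','stop_face','sleeve_mouth','chip_green','chip_blue','chip_brown','bar','white_bar','bat','pot_green','pot_blue','pot_brown','mug','lily_dish']:
        for d in arm.spot_in(c,l)[:2]:
            w=world(f,d['centre']); print(c,l,round(d['confidence'],2),w.round(4),proj(f,w).round(0))
pickle.dump(F,open('F.pkl','wb'))
print(arm.sense())
E
python3 a.py
```

```text
top [0.38707791981881867, -0.003956840671649297, 1.6006232630967587]Traceback (most recent call last):
  File "a.py", line 9, in <module>
    w=world(f,d['centre']); print(c,l,round(d['confidence'],2),w.round(4),proj(f,w).round(0))
  File "h.py", line 5, in world
    def world(f,p): return np.array(f['origin'])+np.array(f['rotation'])@np.array(p)
                                                 ~~~~~~~~~~~~~~~~~~~~~~~^~~~~~~~~~~~
ValueError: matmul: Input operand 1 has a mismatch in its core dimension 0, with gufunc signature (n?,k),(k,m?)->(n?,m?) (size 3 is different from 4)
```

```bash
python3 - <<'E'
s=open('h.py').read()
s=s.replace("np.array(f['rotation'])","rot(f)")
s+="def rot(f): return R.from_quat(f['rotation'],scalar_first=True).as_matrix()\n"
open('h.py','w').write(s)
E
python3 a.py
```

```text
top [0.38707791981881867, -0.003956840671649297, 1.6006232630967587]
top jig 0.77 [0.499  0.0411 0.0141] [272. 253.]
top rail 0.85 [0.5019 0.0412 0.0135] [272. 252.]
top knob_grip 0.57 [0.5058 0.0824 0.0825] [256. 248.]
top stop_face 0.68 [0.5135 0.0645 0.0301] [263. 247.]
top sleeve_mouth 0.58 [0.5026 0.0411 0.009 ] [272. 251.]
top chip_blue 0.33 [0.5135 0.0634 0.0278] [264. 247.]
top chip_brown 0.38 [0.5058 0.0791 0.0806] [257. 248.]
top bar 0.95 [ 0.4904 -0.3903  0.0251] [420. 258.]
top white_bar 0.59 [0.4972 0.0415 0.0109] [271. 253.]
top white_bar 0.33 [ 0.7733 -0.1984  0.0165] [354. 162.]
top bat 0.63 [ 0.467  -0.3913  0.0085] [419. 267.]
top bat 0.42 [0.5109 0.0653 0.0312] [263. 248.]
top pot_green 0.59 [0.5006 0.0411 0.0094] [272. 252.]
top pot_green 0.47 [ 0.5763 -0.3749  0.039 ] [416. 228.]
top pot_blue 0.53 [0.4815 0.3923 0.03  ] [149. 256.]
top pot_brown 0.53 [0.7685 0.0758 0.0293] [262. 161.]
top mug 0.74 [0.6762 0.3793 0.038 ] [157. 189.]
top lily_dish 0.69 [ 0.7696 -0.2002  0.0173] [355. 163.]
scene [0.9487400580013814, 0.480677364418411, 0.9067730997628196]
scene jig 
[... 712 characters left out ...]
, 'joint_pos': array([-1.35849858e+00,  5.27500513e-01,  1.43267099e+00, -2.51439824e-06,
        1.18143237e+00, -1.78475667e-01]), 'qvel': array([-0.00076144, -0.00067208,  0.00046435, -0.00087721, -0.0003455 ,
       -0.00011963]), 'joint_efforts': array([-9.16503595e-04, -4.42317080e+01, -1.78417236e+01, -2.74051918e-04,
        8.19620582e-04,  1.71760110e-06]), 'tcp_pos': array([ 0.238102  , -0.57785131,  0.25331934]), 'tcp_rot': array([-5.58689000e-06,  9.80972573e-01,  1.94146366e-01, -1.25775141e-06]), 'wrist_force': array([-1.31053821,  0.22819038,  0.23342146]), 'ft_torque': array([ 0.03171482, -0.00083544,  0.03985993]), 'gripper_force': 0.0, 'gripper_width': 0.08571305590134964}
```

View pics/top0.png

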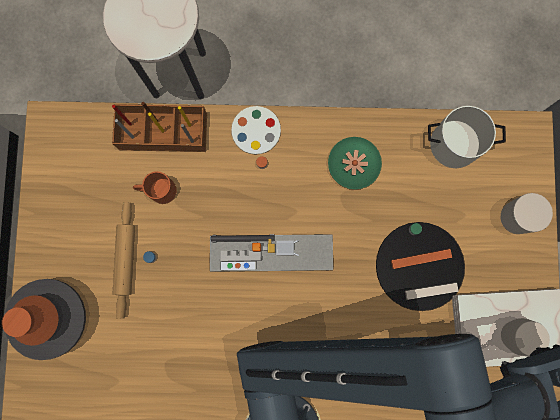

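View pics/scene0.png

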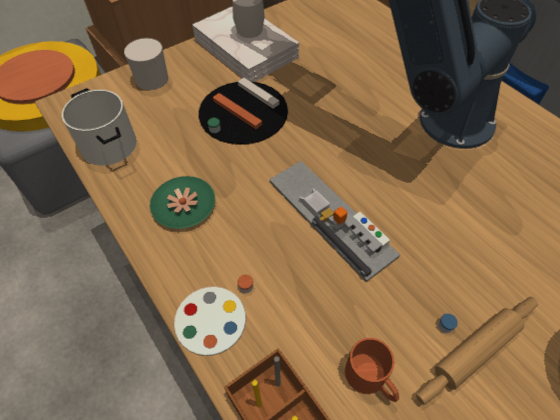

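```bash
cat >> h.py <<'E'
def tool():
    s=arm.sense(); return np.array(s['tcp_pos']),R.from_quat(s['tcp_rot'],scalar_first=True)
def down(yaw): # tool x at world yaw, z down
    return R.from_euler('z',yaw)*R.from_euler('x',np.pi)
def go(P,yaw):
    p,r=tool(); l=r.inv().apply(np.array(P)-p); t=(r.inv()*down(yaw)).as_rotvec(degrees=True)
    print('lin',(l/.5).round(4),'mm',np.linalg.norm(l).round(4)*1000,'turn',(t/30).round(4), 'yaw now',np.degrees(np.arctan2(*r.apply([1,0,0])[[1,0]])).round(2))
E
python3 - <<'E'
from h import *; import pickle
F=pickle.load(open('F.pkl','rb'))
a=cv2.resize(F['top']['img'][225:280,205:340],None,fx=5.5,fy=5.5,interpolation=cv2.INTER_CUBIC)
b=cv2.resize(F['scene']['img'][195:255,290:400],None,fx=5,fy=5,interpolation=cv2.INTER_CUBIC)
o=np.zeros((600,745,3),np.uint8);o[:a.shape[0],:min(745,a.shape[1])]=a[:,:745];o[300:600,:550]=b
cv2.imwrite('pics/z.png',o[:,:,::-1])
f=F['top']
for l,z in [('bar',.024)]:
    m=arm.outline_of('top',l)[0]['region'].astype(np.uint8)
    c=cv2.boxPoints(cv2.minAreaRect(cv2.findNonZero(m))); W=np.array([ray(f,*q,z) for q in c]); print(l,W.round(4).tolist(),W.mean(0))
hsv=cv2.cvtColor(f['img'],cv2.COLOR_RGB2HSV)
m=((hsv[:,:,1]<50)).astype(np.uint8); m2=np.zeros_like(m); m2[225:280,200:345]=m[225:280,200:345]
c=cv2.boxPoints(cv2.minAreaRect(max(cv2.findContours(m2,0,2)[0],key=cv2.contourArea))); print('jig',[ray(f,*q,.012).round(4).tolist() for q in c])
go([.47,.1,.33],0)
E
```

```text
bar [[0.4847, -0.3035, 0.024], [0.5214, -0.477, 0.024], [0.4952, -0.4816, 0.024], [0.4586, -0.3085, 0.024]] [ 0.48996094 -0.39266193  0.024     ]
jig [[0.5479, 0.224, 0.012], [0.5594, -0.1346, 0.012], [0.4531, -0.1369, 0.012], [0.4418, 0.2188, 0.012]]
lin [ 0.9453 -1.0768 -0.1533] mm 720.5 turn [-1.000e-04 -0.000e+00  7.464e-01] yaw now 22.39
```

View pics/z.png

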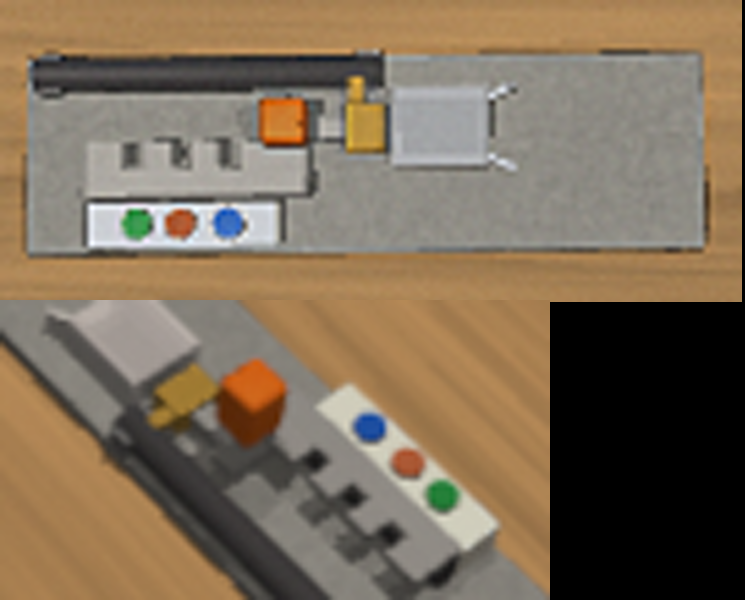

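Call:
step_arm:
  linear:
    - [0.6,-0.7,-0.15]
    - [0.6,-0.7,-0.15]
    - [0.6,-0.7,-0.15]
    - [0.6,-0.7,-0.15]
    - [0.6,-0.7,-0.15]
    - [0.6,-0.7,-0.15]
    - [0.6,-0.7,-0.15]
    - [0.6,-0.7,-0.15]
    - [0.6,-0.7,-0.15]
    - [0.6,-0.7,-0.15]
  turn:
    - [0,0,0.686]
    - [0,0,0.686]
    - [0,0,0.686]
    - [0,0,0.686]
    - [0,0,0.686]
    - [0,0,0.686]
    - [0,0,0.686]
    - [0,0,0.686]
    - [0,0,0.686]
    - [0,0,0.686]
  grip: [1,1,1,1,1,1,1,1,1,1]

```text
t: 2.85
tcp_pos: [0.3824, -0.1361, 0.3292]
tcp_rot: [-0.0, 1.0, 0.018, 0.001]
wrist_force: [-0.7, 0.6, -0.6]
gripper_width: 0.0852
gripper_force: 0.0
```

```bash
python3 - <<'E'
from h import *
p,r=tool(); print(p,arm.sense()['t']); go([.47,.08,.33],np.radians(1.8))
f=arm.grab_frame('wrist'); print(f['origin'],rot(f),f['mtx'])
E
```

```text
[ 0.38240677 -0.13610649  0.32921959] 2.85
lin [ 0.1905 -0.4257 -0.001 ] mm 233.2 turn [-0.0012 -0.0026  0.008 ] yaw now 2.04
[ 0.45337573 -0.13352028  0.45008276] [[ 3.40828001e-02 -9.60638705e-01 -2.75702088e-01]
 [-9.99418876e-01 -3.29042877e-02 -8.90040931e-03]
 [-5.21703143e-04  2.75845222e-01 -9.61201925e-01]] [[304.55400942   0.         276.05266361]
 [  0.         304.55400942 205.73636131]
 [  0.           0.           1.        ]]
```

Call:
step_arm:
  linear:
    - [0.3,-0.39,0.1]
    - [0.3,-0.39,0.1]
    - [0.3,-0.39,0.1]
    - [0.3,-0.39,0.1]
    - [0.3,-0.39,0.1]
    - [0.3,-0.39,0.1]
    - [0.3,-0.39,0.1]
  turn:
    - [0,0,0.008]
    - [0,0,0.008]
    - [0,0,0.008]
    - [0,0,0.008]
    - [0,0,0.008]
    - [0,0,0.008]
    - [0,0,0.008]
  grip: [1,1,1,1,1,1,1]

```text
t: 3.6
tcp_pos: [0.526, 0.0601, 0.2776]
tcp_rot: [0.0, 1.0, 0.015, -0.001]
wrist_force: [0.1, 0.6, -0.2]
gripper_width: 0.0852
gripper_force: 0.0
```

```bash
python3 - <<'E'
from h import *; import pickle
p,r=tool(); print(p,arm.sense()['t'])
f=arm.grab_frame('wrist'); save(f,'w1'); pickle.dump(f,open('w1.pkl','wb'))
for l in ['rail','knob_grip','stop_face','sleeve_mouth','chip_green','chip_blue','chip_brown','jig']:
    for d in arm.spot_in('wrist',l)[:2]:
        w=world(f,d['centre']); print(l,round(d['confidence'],2),w.round(4),proj(f,w).round(0))
E
```

```text
[0.52599691 0.06010687 0.27757501] 3.6
rail 0.7 [0.5094 0.0439 0.011 ] [288. 188.]
knob_grip 0.61 [0.4584 0.1603 0.0338] [196. 229.]
knob_grip 0.55 [0.5201 0.0878 0.0834] [250. 192.]
stop_face 0.75 [0.5161 0.0742 0.0302] [265. 186.]
sleeve_mouth 0.9 [0.504  0.045  0.0077] [287. 191.]
chip_green 0.74 [0.4594 0.1394 0.0336] [212. 228.]
chip_green 0.56 [0.4592 0.1605 0.0372] [195. 229.]
chip_blue 0.45 [0.4623 0.1161 0.0382] [230. 228.]
chip_brown 0.53 [0.458  0.1406 0.0368] [211. 230.]
jig 0.73 [0.5096 0.0429 0.0135] [289. 188.]
```

View pics/w1.png

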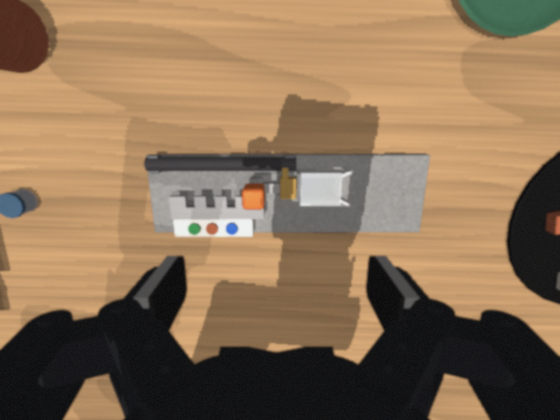

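```bash
cat > fit.py <<'E'
from h import *; import pickle
f=pickle.load(open('w1.pkl','rb')); im=f['img']; hsv=cv2.cvtColor(im,cv2.COLOR_RGB2HSV); S=hsv[:,:,1].astype(float)
def cross(a,up): # subpixel first crossing of midlevel in 1D
    lo,hi=a[:4].mean(),a[-4:].mean(); m=(lo+hi)/2
    s=np.sign(a-m); i=np.where(s[:-1]!=s[1:])[0]
    return i[0]+(m-a[i[0]])/(a[i[0]+1]-a[i[0]]) if len(i)==1 else None
near=[];far=[];right=[]
for u in list(range(270,415,4)):
    c=cross(S[222:245,u],1); 
    if c is not None: near.append(ray(f,u,222+c,.012)[:2])
    c=cross(S[144:164,u],1)
    if c is not None: far.append(ray(f,u,144+c,.012)[:2])
for v in range(165,225,4):
    c=cross(S[v,410:440],1)
    if c is not None: right.append(ray(f,410+c,v,.012)[:2])
near,far,right=map(np.array,(near,far,right)); print(len(near),len(far),len(right))
fn=np.polyfit(near[:,1],near[:,0],1);ff=np.polyfit(far[:,1],far[:,0],1);fr=np.polyfit(right[:,0],right[:,1],1)
print('slopes deg',np.degrees(np.arctan([-fn[0],-ff[0],fr[0]])),'width',np.polyval(ff,-.05)-np.polyval(fn,-.05))
print('near x at y=0',fn[1],'far',ff[1],'right edge y at x=.51',np.polyval(fr,.51))
H,Sx,V=[hsv[:,:,i].astype(int) for i in range(3)]
k=((H>4)&(H<18)&(Sx>200)&(V>150)); k[:,:235]=0;k[:,285:]=0;k[:170]=0;k[225:]=0
ys,xs=np.where(k);print('knob px',xs.min(),xs.max(),ys.min(),ys.max(),len(xs)); print('knob top centre',ray(f,(xs.min()+xs.max())/2,(ys.min()+ys.max())/2,.082), ray(f,xs.min()-.5,ys.max()+.5,.082),ray(f,xs.max()+.5,ys.min()-.5,.082))
for n,u in [('green',194),('brown',212),('blue',232)]:
    w=Sx[218:240,u-9:u+9]>90; yy,xx=np.where(w); print(n,len(xx),ray(f,xx.mean()+u-9,yy.mean()+218,.038))
E
python3 fit.py
```

```text
37 37 15
slopes deg [1.7512158  1.69453087 1.81201591] width 0.10488007597027016
near x at y=0 0.4501531785322414 far 0.5550827661924875 right edge y at x=.51 -0.13367517638287557Traceback (most recent call last):
  File "fit.py", line 22, in <module>
    ys,xs=np.where(k);print('knob px',xs.min(),xs.max(),ys.min(),ys.max(),len(xs)); print('knob top centre',ray(f,(xs.min()+xs.max())/2,(ys.min()+ys.max())/2,.082), ray(f,xs.min()-.5,ys.max()+.5,.082),ray(f,xs.max()+.5,ys.min()-.5,.082))
                                      ~~~~~~^^
    return umr_minimum(a, axis, None, out, keepdims, initial, where)
ValueError: zero-size array to reduction operation minimum which has no identity
```

```bash
sed -i 's/(H>4)&(H<18)&(Sx>200)&(V>150)/(H<15)\&(Sx>195)\&(V>120)/' fit.py; python3 - <<'E'
from h import *; import pickle
f=pickle.load(open('w1.pkl','rb'))
print(cv2.cvtColor(f['img'],cv2.COLOR_RGB2HSV)[198,250:258].tolist())
E
python3 fit.py; cat >> h.py <<'E'
JO=np.array([.5134,.0565,0]);JY=np.radians(1.75)
def J(x,y,z): return JO+R.from_euler('z',JY).apply(np.array([x,y,z])/1000)
E
python3 - <<'E'
from h import *; import pickle
f=pickle.load(open('w1.pkl','rb')); im=f['img'].copy()
def pl(P,c):
    cv2.polylines(im4,[(np.array([proj(f,J(*q)) for q in P])*4-[4*140,4*140]).astype(int)+2],True,c,1)
im4=cv2.resize(im[140:245,140:320],None,fx=4,fy=4,interpolation=cv2.INTER_CUBIC)
pl([(-12,18,82),(12,18,82),(12,42,82),(-12,42,82)],(0,255,0))
pl([(-62,85-40,34),(-38,85-40,34),(-38,85+40,34),(-62,85+40,34)],(0,0,255))
for t in (30,55,80): pl([(-7,30+t-5.5,40),(-23,30+t-5.5,40),(-23,30+t+5.5,40),(-7,30+t+5.5,40)],(255,0,255))
pl([(-20.5,-75,34.5),(20.5,-75,34.5),(20.5,-25,34.5),(-20.5,-25,34.5)],(255,255,0))
cv2.imwrite('pics/ov.png',im4[:,:,::-1])
E
```

```text
[[13, 168, 235], [13, 172, 234], [13, 171, 234], [13, 171, 234], [13, 171, 234], [13, 171, 235], [13, 170, 235], [13, 170, 234]]
37 37 15
slopes deg [1.7512158  1.69453087 1.81201591] width 0.10488007597027016
near x at y=0 0.4501531785322414 far 0.5550827661924875 right edge y at x=.51 -0.13367517638287557
knob px 255 255 188 188 1
knob top centre [0.52459769 0.08262608 0.082     ] [0.52403807 0.08315275 0.082     ] [0.52515679 0.0820999  0.082     ]
green 116 [0.45597856 0.16228381 0.038     ]
brown 124 [0.45682219 0.13981444 0.038     ]
blue 131 [0.4579452  0.11481067 0.038     ]
```

View pics/ov.png

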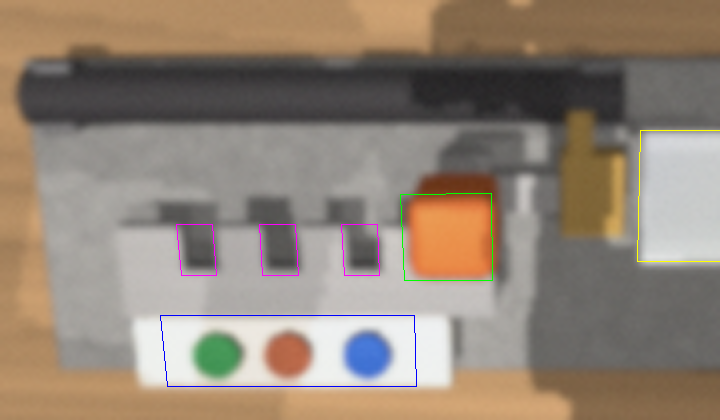

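```bash
python3 -c "
from h import *
go(J(0,29,72),JY);print(J(0,29,72))"
```

```text
lin [-0.0254 -0.0539  0.4134] mm 208.8 turn [ 0.0003 -0.0011 -0.0085] yaw now 1.49
[0.51251438 0.08548647 0.072     ]
```

Call:
step_arm:
  linear:
    - [-0.0254,-0.0539,0.08]
    - [-0.0254,-0.0539,0.16]
    - [-0.0254,-0.0539,0.24]
    - [-0.0254,-0.0539,0.32]
    - [-0.0254,-0.0539,0.38]
    - [-0.0254,-0.0539,0.4134]
    - [-0.0254,-0.0539,0.4134]
    - [-0.0254,-0.0539,0.4134]
  turn:
    - [0,0,-0.008]
    - [0,0,-0.008]
    - [0,0,-0.008]
    - [0,0,-0.008]
    - [0,0,-0.008]
    - [0,0,-0.008]
    - [0,0,-0.008]
    - [0,0,-0.008]
  grip: [1,1,1,1,1,1,1,1]

```text
t: 4.85
tcp_pos: [0.5128, 0.0861, 0.0718]
tcp_rot: [0.0, 1.0, 0.016, 0.0]
wrist_force: [-0.3, -0.2, 0.8]
gripper_width: 0.0852
gripper_force: 0.0
```

```bash
python3 -c "
from h import *
f=arm.grab_frame('wrist');save(f,'w2')
go(J(0,29,72),JY)"
```

```text
lin [-0.0016  0.0012  0.0009] mm 1.1 turn [ 0.0002 -0.0033  0.0016] yaw now 1.8
```

View pics/w2.png

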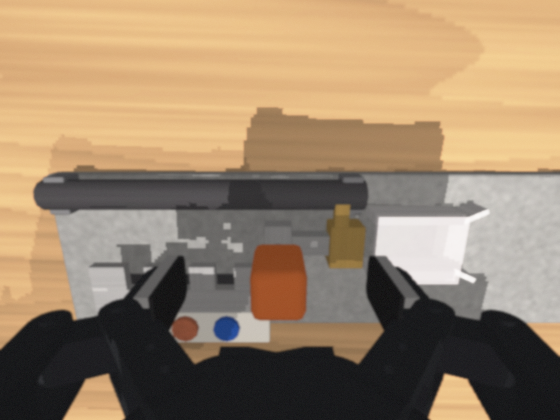

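Call:
step_arm:
  linear:
    - [0,0,0]
    - [0,0,0]
    - [0,0,0]
    - [0,0,0]
    - [0,0,0]
    - [0,0,0]
    - [0,0,0]
    - [0,0,0]
  turn:
    - [0,0,0]
    - [0,0,0]
    - [0,0,0]
    - [0,0,0]
    - [0,0,0]
    - [0,0,0]
    - [0,0,0]
    - [0,0,0]
  grip: [-0.6,-0.6,-0.6,-0.6,-0.6,-0.6,-0.6,-0.6]
  force: 50

```text
t: 5.7
tcp_pos: [0.5128, 0.0855, 0.0723]
tcp_rot: [0.001, 1.0, 0.016, 0.0]
wrist_force: [-0.7, -5.0, 6.3]
gripper_width: 0.0236
gripper_force: 51.5
```

Call:
step_arm:
  linear:
    - [0,-0.03,0]
    - [0,-0.06,0]
    - [0,-0.09,0]
    - [0,-0.12,0]
    - [0,-0.15,0]
    - [0,-0.159,0]
    - [0,-0.159,0]
    - [0,-0.159,0]
  turn:
    - [0,0,0]
    - [0,0,0]
    - [0,0,0]
    - [0,0,0]
    - [0,0,0]
    - [0,0,0]
    - [0,0,0]
    - [0,0,0]
  grip: [-0.6,-0.6,-0.6,-0.6,-0.6,-0.6,-0.6,-0.6]
  force: 60

```text
t: 6.5
tcp_pos: [0.5103, 0.1633, 0.0722]
tcp_rot: [0.002, 1.0, 0.017, 0.0]
wrist_force: [1.3, -12.4, 6.0]
gripper_width: 0.0233
gripper_force: 59.8
```

```bash
python3 -c "
from h import *
f=arm.grab_frame('wrist');
a=cv2.resize(f['img'][180:400,100:460],None,fx=2.2,fy=2.2,interpolation=cv2.INTER_CUBIC);cv2.imwrite('pics/w3.png',a[:,:,::-1])
p,r=tool();print(p,R.from_euler('z',-JY).apply(p-JO)*1000); print([ (u,proj(f,J(-7,110+u,40)).round(1)) for u in (-5.5,5.5)])"
```

```text
[0.51034192 0.16321302 0.07222673] [  0.20219927 106.75663958  72.22672844]
[(-5.5, array([280.6, 265.1])), (5.5, array([260.7, 265.1]))]
```

View pics/w3.png

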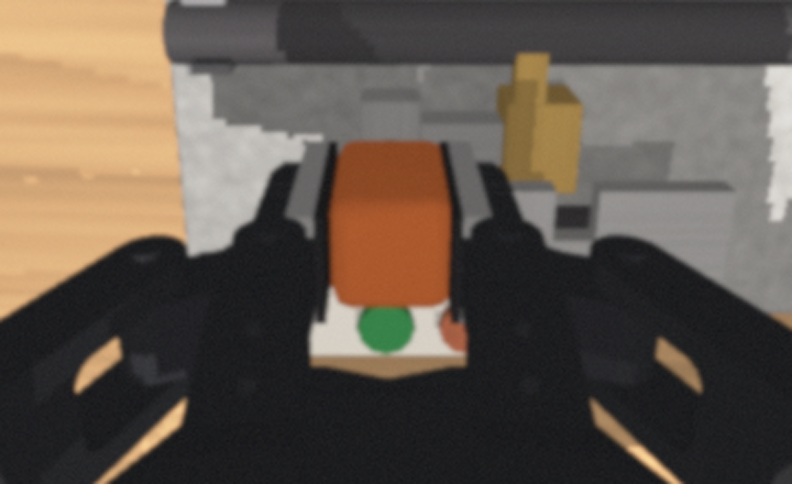

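```bash
python3 -c "
from h import *
f=arm.grab_frame('wrist')
for u,v in [(556,207),(590,207),(556,184),(592,184),(735,184),(573,217)]:
    w=ray(f,100+u/2.2,180+v/2.2,.04); print(u,v,(R.from_euler('z',-JY).apply(w-JO)*1000).round(1))
"
```

```text
556 207 [-12.5  64.   40. ]
590 207 [-12.5  55.3  40. ]
556 184 [-6.1 64.4 40. ]
592 184 [-6.1 55.3 40. ]
735 184 [-6.1 19.2 40. ]
573 217 [-15.4  59.4  40. ]
```

Call:
step_arm:
  linear:
    - [0,-0.0055,0]
    - [0,-0.0055,0]
    - [-0.01,-0.0055,0]
    - [-0.014,-0.0055,0]
    - [-0.014,-0.0055,0]
    - [-0.014,-0.0055,0]
  turn:
    - [0,0,0]
    - [0,0,0]
    - [0,0,0]
    - [0,0,0]
    - [0,0,0]
    - [0,0,0]
  grip: [-0.6,-0.6,-0.6,-0.6,-0.6,-0.6]

```text
t: 7.2
tcp_pos: [0.5037, 0.1655, 0.0723]
tcp_rot: [0.002, 1.0, 0.017, 0.001]
wrist_force: [0.9, -13.5, 5.4]
gripper_width: 0.023
gripper_force: 59.6
```

```bash
python3 -c "
from h import *
p,r=tool();print(p,(R.from_euler('z',-JY).apply(p-JO)*1000).round(2),R.from_euler('z',-JY).apply(arm.sense()['wrist_force']))"
```

```text
[0.5037195  0.16551534 0.0722635 ] [ -6.35 109.26  72.26] [  0.49016925 -13.53173807   5.37708567]
```

Call:
step_arm:
  linear:
    - [-0.006,0,0]
    - [-0.012,0,0]
    - [-0.018,0,0]
    - [-0.022,0,0]
    - [-0.022,0,0]
    - [-0.022,0,0]
  turn:
    - [0,0,0]
    - [0,0,0]
    - [0,0,0]
    - [0,0,0]
    - [0,0,0]
    - [0,0,0]
  grip: [-0.6,-0.6,-0.6,-0.6,-0.6,-0.6]

```text
t: 7.8
tcp_pos: [0.4941, 0.1652, 0.0723]
tcp_rot: [0.002, 1.0, 0.017, 0.002]
wrist_force: [3.5, -12.4, 3.2]
gripper_width: 0.0233
gripper_force: 59.4
```

```bash
python3 -c "
from h import *
p,r=tool();print(p,(R.from_euler('z',-JY).apply(p-JO)*1000).round(2),R.from_euler('z',-JY).apply(arm.sense()['wrist_force']))"
```

```text
[0.49406215 0.1652284  0.07225553] [-16.01 109.27  72.26] [  3.15843273 -12.47442955   3.17158727]
```

Call:
step_arm:
  linear:
    - [-0.003,0,0]
    - [-0.006,0,0]
    - [-0.006,0,0]
  turn:
    - [0,0,0]
    - [0,0,0]
    - [0,0,0]
  grip: [-0.6,-0.6,-0.6]

```text
t: 8.1
tcp_pos: [0.4937, 0.1653, 0.0723]
tcp_rot: [0.002, 1.0, 0.017, 0.005]
wrist_force: [6.7, -13.4, 0.1]
gripper_width: 0.0233
gripper_force: 59.0
```

```bash
python3 -c "
from h import *
p,r=tool();print(p,(R.from_euler('z',-JY).apply(p-JO)*1000).round(2),R.from_euler('z',-JY).apply(arm.sense()['wrist_force']))"
```

```text
[0.49373201 0.16525609 0.07231114] [-16.34 109.31  72.31] [  6.27922722 -13.63924749   0.07270136]
```

Call:
step_arm:
  linear:
    - [0.001,0.004,0]
    - [0.001,0.007,0]
    - [0.001,0.007,0]
    - [0.001,0.007,0]
  turn:
    - [0,0,0]
    - [0,0,0]
    - [0,0,0]
    - [0,0,0]
  grip: [-0.6,-0.6,-0.6,-0.6]

```text
t: 8.5
tcp_pos: [0.4939, 0.1631, 0.0723]
tcp_rot: [0.001, 1.0, 0.016, 0.004]
wrist_force: [5.9, -7.3, -0.4]
gripper_width: 0.0233
gripper_force: 59.4
```

```bash
python3 -c "
from h import *
p,r=tool();print(p,(R.from_euler('z',-JY).apply(p-JO)*1000).round(2),R.from_euler('z',-JY).apply(arm.sense()['wrist_force']))"
```

```text
[0.49386067 0.16312238 0.07231848] [-16.27 107.17  72.32] [ 5.62615208 -7.45537013 -0.40494265]
```

Call:
step_arm:
  linear:
    - [0,0.002,0]
    - [0,0.002,0]
    - [0,0.002,0]
    - [0,0.002,0]
    - [0,0.002,0]
    - [0,0.002,0]
    - [0,0.002,0]
  turn:
    - [0,0,0]
    - [0,0,0]
    - [0,0,0]
    - [0,0,0]
    - [0,0,0]
    - [0,0,0]
    - [0,0,0]
  grip: [-0.6,-0.3,0,0.3,0.5,0.5,0.5]

```text
t: 9.2
tcp_pos: [0.4893, 0.1634, 0.0716]
tcp_rot: [-0.0, 1.0, 0.016, -0.0]
wrist_force: [0.7, -0.3, 0.6]
gripper_width: 0.0643
gripper_force: 0.0
```

```bash
python3 -c "
from h import *
s=arm.sense();print(s['t'],s['gripper_width'],s['wrist_force']);p,r=tool();print(p);go([p[0],p[1],.28],JY)"
```

```text
9.2 0.06429273141433849 [ 0.74024564 -0.33752168  0.5731337 ]
[0.48933732 0.1634411  0.07156866]
lin [-1.000e-04 -0.000e+00 -4.169e-01] mm 208.4 turn [-0.      0.0006  0.0024] yaw now 1.82
```

Call:
step_arm:
  linear:
    - [0,0,-0.09]
    - [0,0,-0.19]
    - [0,0,-0.29]
    - [0,0.08,-0.39]
    - [0,0.16,-0.42]
    - [0,0.24,-0.42]
    - [0,0.24,-0.42]
  turn:
    - [0,0,0]
    - [0,0,0]
    - [0,0,-0.25]
    - [0,0,-0.5]
    - [0,0,-0.75]
    - [0,0,-1]
    - [0,0,-1]
  grip: [1,1,1,1,1,1,1]

```text
t: 9.9
tcp_pos: [0.4944, 0.0392, 0.2832]
tcp_rot: [0.002, 0.962, 0.272, 0.002]
wrist_force: [-0.2, 0.8, 0.5]
gripper_width: 0.0854
gripper_force: 0.0
```

```bash
python3 -c "
from h import *
f=arm.grab_frame('wrist');save(f,'w4')
for c,i in (('green',(-46,107)),):print(proj(f,J(-16,110,82)),proj(f,J(-50,107,38)))
p,r=tool();print(p);go([.48,-.34,.25],np.radians(101.9))"
```

```text
[168.87606078 123.5223756 ] [171.73751554 150.00018345]
[0.49356664 0.04119706 0.28226259]
lin [-0.4218  0.6356  0.0647] mm 382.79999999999995 turn [ 2.8000e-03 -5.0000e-04 -2.3458e+00] yaw now 31.53
```

View pics/w4.png

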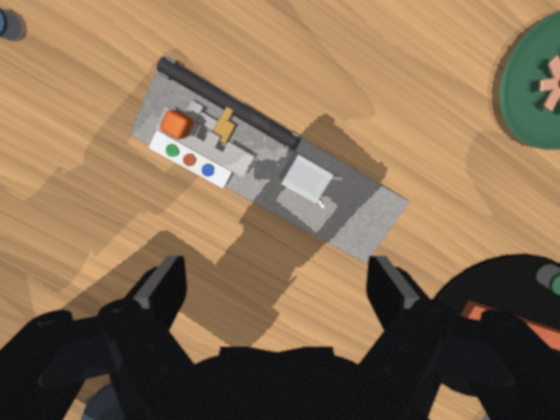

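Call:
step_arm:
  linear:
    - [-0.055,0.08,0.01]
    - [-0.11,0.16,0.02]
    - [-0.165,0.24,0.03]
    - [-0.22,0.32,0.04]
    - [-0.22,0.32,0.04]
  turn:
    - [0,0,-0.25]
    - [0,0,-0.5]
    - [0,0,-0.75]
    - [0,0,-1]
    - [0,0,-1]
  grip: [1,1,1,1,1]

```text
t: 10.45
tcp_pos: [0.4843, -0.1535, 0.2606]
tcp_rot: [0.0, 0.859, 0.513, -0.0]
wrist_force: [-0.8, 0.6, -0.4]
gripper_width: 0.0855
gripper_force: 0.0
```

```bash
python3 -c "
from h import *
go([.48,-.34,.25],np.radians(101.9))"
```

```text
lin [-0.3323  0.1695  0.0213] mm 186.79999999999998 turn [-1.4000e-03  1.2000e-03 -1.3407e+00] yaw now 61.68
```

Call:
step_arm:
  linear:
    - [-0.083,0.042,0.005]
    - [-0.166,0.085,0.01]
    - [-0.25,0.128,0.016]
    - [-0.332,0.17,0.021]
    - [-0.332,0.17,0.021]
  turn:
    - [0,0,-0.25]
    - [0,0,-0.5]
    - [0,0,-0.75]
    - [0,0,-1]
    - [0,0,-1]
  grip: [1,1,1,1,1]

```text
t: 10.95
tcp_pos: [0.4814, -0.3414, 0.2502]
tcp_rot: [0.001, 0.697, 0.717, -0.001]
wrist_force: [0.1, 1.1, 0.3]
gripper_width: 0.0859
gripper_force: 0.0
```

Call:
step_arm:
  linear:
    - [0,0,0]
    - [0,0,0]
    - [0,0,0]
  turn:
    - [0,0,-0.25]
    - [0,0,-0.34]
    - [0,0,-0.34]
  grip: [1,1,1]

```text
t: 11.25
tcp_pos: [0.481, -0.3348, 0.2504]
tcp_rot: [-0.001, 0.63, 0.777, 0.001]
wrist_force: [0.1, 0.5, 0.6]
gripper_width: 0.0853
gripper_force: 0.0
```

```bash
cat > bar.py <<'E'
from h import *; import pickle
f=arm.grab_frame('wrist');save(f,'w5');pickle.dump(f,open('w5.pkl','wb'))
print(arm.sense()['joint_pos'])
for l in ('bar','white_bar'):
  for d in arm.outline_of('wrist',l)[:2]:
    m=d['region'].astype(np.uint8); n=cv2.findNonZero(m)
    W=np.array([ray(f,*q,.024)[:2]*1000 for q in n[:,0]],np.float32)
    r=cv2.minAreaRect(W); print(l,round(d['confidence'],2),r, cv2.boxPoints(r).round(1).tolist())
E
python3 bar.py
```

```text
[-7.99025184e-01  4.78928573e-01  1.53431927e+00  6.53184715e-04
  1.13037837e+00 -1.00788495e+00]
bar 0.62 ((491.3896179199219, -390.3505859375), (27.87257957458496, 174.3105010986328), 12.400876998901367) [[459.1000061035156, -308.20001220703125], [496.5, -478.5], [523.7000122070312, -472.5], [486.29998779296875, -302.20001220703125]]
bar 0.34 ((400.0032653808594, -417.990478515625), (29.642507553100586, 149.78451538085938), 10.11463451385498) [[372.29998779296875, -346.8999938964844], [398.6000061035156, -494.29998779296875], [427.70001220703125, -489.1000061035156], [401.3999938964844, -341.70001220703125]]
white_bar 0.77 ((400.5830078125, -417.92694091796875), (28.84969139099121, 151.97598266601562), 10.037076950073242) [[373.1000061035156, -345.6000061035156], [399.6000061035156, -495.29998779296875], [428.0, -490.20001220703125], [401.5, -340.6000061035156]]
```

View pics/w5.png

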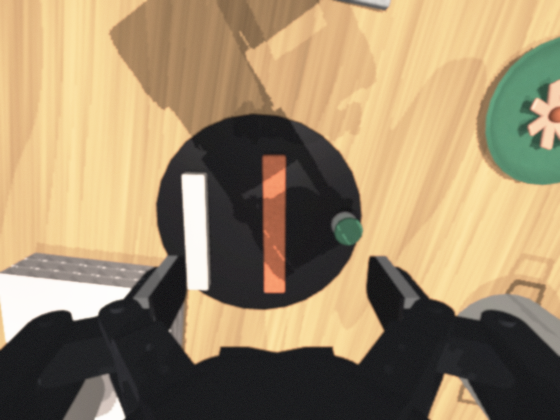

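```bash
python3 -c "
from h import *
go([.4967,-.4148,.036],np.radians(102.3))"
```

```text
lin [-0.162  -0.0022  0.4296] mm 229.5 turn [-0.0005 -0.002  -0.0106] yaw now 101.98
```

Call:
step_arm:
  linear:
    - [-0.08,-0.001,0.05]
    - [-0.162,-0.0022,0.1]
    - [-0.162,-0.0022,0.18]
    - [-0.162,-0.0022,0.26]
    - [-0.162,-0.0022,0.33]
    - [-0.162,-0.0022,0.38]
    - [-0.162,-0.0022,0.41]
    - [-0.162,-0.0022,0.4296]
    - [-0.162,-0.0022,0.4296]
    - [-0.162,-0.0022,0.4296]
  turn:
    - [0,0,-0.01]
    - [0,0,-0.01]
    - [0,0,-0.01]
    - [0,0,-0.01]
    - [0,0,-0.01]
    - [0,0,-0.01]
    - [0,0,-0.01]
    - [0,0,-0.01]
    - [0,0,-0.01]
    - [0,0,-0.01]
  grip: [0.2,0.2,0.2,0.2,0.2,0.2,0.2,0.2,0.2,0.2]

```text
t: 12.4
tcp_pos: [0.4972, -0.417, 0.0374]
tcp_rot: [0.001, 0.627, 0.779, -0.0]
wrist_force: [0.1, -0.3, -0.4]
gripper_width: 0.0511
gripper_force: 0.0
```

```bash
cat > barw.py <<'E'
from h import *
import sys
f=arm.grab_frame('wrist'); z=float(sys.argv[1])
go([.4967,-.4148,.036],np.radians(102.3)); p,r=tool()
hsv=cv2.cvtColor(f['img'],cv2.COLOR_RGB2HSV).astype(int)
m=((hsv[:,:,0]<14)&(hsv[:,:,1]>110)&(hsv[:,:,2]>60)).astype(np.uint8)
c=max(cv2.findContours(m,0,2)[0],key=cv2.contourArea)[:,0].astype(float)
W=np.array([r.inv().apply(ray(f,*q,z)-p)[:2]*1000 for q in c],np.float32); rr=cv2.minAreaRect(W); print(rr,cv2.boxPoints(rr).round(1).tolist())
E
python3 barw.py .024
```

```text
lin [ 0.005  -0.0001  0.0035] mm 3.1 turn [0.0026 0.0048 0.0002] yaw now 102.31
((32.129581451416016, -0.7940568923950195), (162.5847930908203, 26.850908279418945), 0.27253589034080505) [[-49.20000076293945, 12.199999809265137], [-49.099998474121094, -14.600000381469727], [113.5, -13.800000190734863], [113.4000015258789, 13.0]]
```

Call:
step_arm:
  linear:
    - [0,0,0]
    - [0,0,0]
    - [0,0,0]
    - [0,0,0]
    - [0,0,0]
    - [0,0,0]
  turn:
    - [0,0,0]
    - [0,0,0]
    - [0,0,0]
    - [0,0,0]
    - [0,0,0]
    - [0,0,0]
  grip: [-0.6,-0.6,-0.6,-0.6,-0.6,-0.6]
  force: 40

```text
t: 13.05
tcp_pos: [0.4971, -0.4172, 0.0378]
tcp_rot: [0.001, 0.627, 0.779, -0.0]
wrist_force: [0.3, 0.0, 6.0]
gripper_width: 0.0249
gripper_force: 40.0
```

Call:
step_arm:
  linear:
    - [0,0,-0.04]
    - [0,0,-0.1]
    - [0,0,-0.16]
    - [0,0,-0.16]
  turn:
    - [0,0,0]
    - [0,0,0]
    - [0,0,0]
    - [0,0,0]
  grip: [-0.6,-0.6,-0.6,-0.6]

```text
t: 13.45
tcp_pos: [0.4984, -0.4186, 0.1205]
tcp_rot: [0.004, 0.627, 0.779, -0.001]
wrist_force: [0.2, -0.9, 0.1]
gripper_width: 0.0242
gripper_force: 39.6
```

```bash
python3 -c "
from h import *
s=arm.sense();print(s['wrist_force'],s['ft_torque'],s['gripper_width'])
f=arm.grab_frame('wrist');p,r=tool();print(p)
m=[d for d in arm.outline_of('wrist','bar')]
for d in m[:2]:
  n=cv2.findNonZero(d['region'].astype(np.uint8))[:,0]; z=p[2]-.0124
  W=np.array([r.inv().apply(ray(f,*q,z)-p)[:2]*1000 for q in n],np.float32); print(d['confidence'],cv2.minAreaRect(W))
print(J(0,-220,60));go(J(0,-220,60),JY+np.pi/2)
"
```

```text
[ 0.17375687 -0.87933973  0.13285922] [-0.04613859 -0.06626839 -0.02620184] 0.024213724660757788
[ 0.4974187  -0.41752996  0.11840772]
0.63 ((30.57276153564453, 1.587773323059082), (25.830528259277344, 162.7119598388672), 89.93494415283203)
[ 0.52011847 -0.16339739  0.06      ]
lin [0.4845 0.1541 0.113 ] mm 260.40000000000003 turn [0.0008 0.0013 0.352 ] yaw now 102.31
```

Call:
step_arm:
  linear:
    - [0.08,0.025,0]
    - [0.16,0.05,0]
    - [0.24,0.076,0]
    - [0.32,0.1,0]
    - [0.4,0.128,0]
    - [0.46,0.147,0.03]
    - [0.4845,0.154,0.08]
    - [0.4845,0.154,0.113]
    - [0.4845,0.154,0.113]
    - [0.4845,0.154,0.113]
  turn:
    - [0,0,0.05]
    - [0,0,0.1]
    - [0,0,0.15]
    - [0,0,0.2]
    - [0,0,0.25]
    - [0,0,0.3]
    - [0,0,0.352]
    - [0,0,0.352]
    - [0,0,0.352]
    - [0,0,0.352]
  grip: [-0.6,-0.6,-0.6,-0.6,-0.6,-0.6,-0.6,-0.6,-0.6,-0.6]

```text
t: 14.55
tcp_pos: [0.5193, -0.1631, 0.0587]
tcp_rot: [-0.001, 0.696, 0.718, -0.0]
wrist_force: [-0.4, -0.1, -1.0]
gripper_width: 0.0247
gripper_force: 39.6
```

```bash
cat > bj.py <<'E'
from h import *
# bar edges in jig frame: terracotta mask back-projected at bar top height
def run(y,z=None):
    f=arm.grab_frame('wrist');p,r=tool(); s=arm.sense()
    inv=R.from_euler('z',-JY)
    print('tcp jig',(inv.apply(p-JO)*1000).round(2),'F',inv.apply(s['wrist_force']).round(1),'w',round(s['gripper_width'],4),'t',s['t'])
    zt=z if z else p[2]-.0298+.016
    hsv=cv2.cvtColor(f['img'],cv2.COLOR_RGB2HSV).astype(int)
    m=((hsv[:,:,0]<14)&(hsv[:,:,1]>110)&(hsv[:,:,2]>50)).astype(np.uint8)
    n,lab,st,ce=cv2.connectedComponentsWithStats(m)
    for i in [i for i in range(1,n) if st[i,4]>250]:
        q=np.argwhere(lab==i)[:,::-1]
        W=np.array([inv.apply(ray(f,*u,zt)-JO)[:2]*1000 for u in q],np.float32)
        (c,sz,a)=cv2.minAreaRect(W); print('comp',st[i].tolist(),'c',np.round(c,1),'size',np.round(sz,1),'ang',round(a,2),'ymin/max',W[:,1].min().round(1),W[:,1].max().round(1),'xmin/max',W[:,0].min().round(1),W[:,0].max().round(1))
    cv2.imwrite('pics/last.png',f['img'][:,:,::-1])
    go(J(0,y,43.3),JY+np.pi/2)
E
python3 -c "import bj;bj.run(-218)"
```

```text
tcp jig [-1.9000e-01 -2.2025e+02  5.9500e+01] F [ 0.3 -0.6 -0.8] w 0.0246 t 14.6
comp [243, 4, 65, 349, 19789] c [  -0.  -187.7] size [ 26.8 161.4] ang 0.05 ymin/max -268.4 -107.0 xmin/max -13.4 13.4
lin [0.0045 0.0004 0.0324] mm 16.400000000000002 turn [-0.0011 -0.0006 -0.0008] yaw now 91.72
```

Call:
step_arm:
  linear:
    - [0,0,0.02]
    - [0,0,0.032]
    - [0.02,0,0.032]
    - [0.04,0,0.032]
    - [0.06,0,0.032]
    - [0.08,0,0.032]
    - [0.1,0,0.032]
    - [0.1,0,0.032]
  turn:
    - [0,0,0]
    - [0,0,0]
    - [0,0,0]
    - [0,0,0]
    - [0,0,0]
    - [0,0,0]
    - [0,0,0]
    - [0,0,0]
  grip: [-0.6,-0.6,-0.6,-0.6,-0.6,-0.6,-0.6,-0.6]
  force: 30

```text
t: 15.4
tcp_pos: [0.518, -0.1115, 0.0439]
tcp_rot: [-0.001, 0.696, 0.719, -0.0]
wrist_force: [-0.3, 0.1, -0.8]
gripper_width: 0.0248
gripper_force: 39.6
```

```bash
python3 -c "import bj;bj.run(-107)"
```

```text
tcp jig [-1.0000e-01 -1.6893e+02  4.3930e+01] F [-0.   0.2 -1. ] w 0.0246 t 15.45
comp [245, 64, 62, 289, 15853] c [  -0.4 -146.9] size [ 27.2 141.2] ang 0.77 ymin/max -217.5 -76.5 xmin/max -13.5 13.7
lin [0.1239 0.0004 0.0013] mm 61.9 turn [-0.0003 -0.0001  0.0033] yaw now 91.85
```

Call:
step_arm:
  linear:
    - [0.02,0,0.0015]
    - [0.04,0,0.0015]
    - [0.06,0,0.0015]
    - [0.08,0,0.0015]
    - [0.1,0,0.0015]
    - [0.12,0,0.0015]
    - [0.12,0,0.0015]
    - [0.12,0,0.0015]
  turn:
    - [0,0,0]
    - [0,0,0]
    - [0,0,0]
    - [0,0,0]
    - [0,0,0]
    - [0,0,0]
    - [0,0,0]
    - [0,0,0]
  grip: [-0.6,-0.6,-0.6,-0.6,-0.6,-0.6,-0.6,-0.6]
  force: 30

```text
t: 16.25
tcp_pos: [0.5164, -0.0528, 0.043]
tcp_rot: [-0.0, 0.696, 0.718, -0.0]
wrist_force: [-1.9, 1.2, -1.4]
gripper_width: 0.0247
gripper_force: 39.6
```

```bash
python3 -c "import bj;bj.run(-107)"
```

```text
tcp jig [  -0.37 -109.66   43.01] F [-2.1  0.7 -1.2] w 0.0247 t 16.3
comp [243, 4, 64, 80, 4997] c [ -0.1 -10.7] size [25.2 28.5] ang 0.18 ymin/max -24.9 3.5 xmin/max -12.7 12.5
comp [249, 208, 55, 145, 7355] c [   0.3 -118.7] size [80.2 26.1] ang 89.97 ymin/max -158.8 -78.6 xmin/max -12.8 13.3
lin [ 0.0053  0.0007 -0.0006] mm 2.7 turn [-0.0016 -0.0007  0.0006] yaw now 91.77
```

Call:
step_arm:
  linear:
    - [0,0,0.001]
    - [0,0,0.001]
    - [0,0,0.001]
    - [0,0,0.001]
    - [0,0,-0.05]
    - [0,0,-0.1]
    - [-0.08,0,-0.1]
    - [-0.16,0,-0.1]
    - [-0.18,0,-0.1]
    - [-0.18,0,-0.1]
  turn:
    - [0,0,0]
    - [0,0,0]
    - [0,0,0]
    - [0,0,0]
    - [0,0,0]
    - [0,0,0]
    - [0,0,0]
    - [0,0,0]
    - [0,0,0]
    - [0,0,0]
  grip: [-0.4,0.0,0.2,0.2,0.2,0.2,0.2,-0.4,-1,-1]
  force: 20

```text
t: 17.3
tcp_pos: [0.52, -0.1453, 0.0933]
tcp_rot: [0.001, 0.697, 0.717, 0.0]
wrist_force: [-1.1, 0.8, 0.8]
gripper_width: 0.0078
gripper_force: 0.0
```

```bash
python3 -c "import bj;bj.run(-195,.028)"
```

```text
tcp jig [  -0.34 -200.25   92.98] F [ 0.1 -0.1  0. ] w 0.001 t 17.35
comp [250, 9, 47, 176, 7583] c [   0.4 -123.1] size [25.1 95.7] ang 0.36 ymin/max -170.9 -75.3 xmin/max -12.3 13.1
lin [0.0104 0.0007 0.0994] mm 50.0 turn [-0.0005 -0.0011 -0.0039] yaw now 91.63
```

Call:
step_arm:
  linear:
    - [0,0,0.06]
    - [0,0,0.106]
    - [0,0,0.106]
    - [0.02,0,0.106]
    - [0.045,0,0.106]
    - [0.07,0,0.106]
    - [0.09,0,0.106]
    - [0.11,0,0.106]
    - [0.124,0,0.106]
    - [0.124,0,0.106]
  turn:
    - [0,0,0]
    - [0,0,0]
    - [0,0,0]
    - [0,0,0]
    - [0,0,0]
    - [0,0,0]
    - [0,0,0]
    - [0,0,0]
    - [0,0,0]
    - [0,0,0]
  grip: [-1,-1,-1,-1,-1,-1,-1,-1,-1,-1]

```text
t: 18.35
tcp_pos: [0.5172, -0.0801, 0.0402]
tcp_rot: [-0.0, 0.696, 0.718, -0.0]
wrist_force: [-0.3, -0.0, -0.8]
gripper_width: -0.0
gripper_force: 0.0
```

```bash
python3 -c "import bj;bj.run(-126,.028)"
```

```text
tcp jig [  -0.17 -137.28   40.12] F [ 0.9 -0.1  0.2] w -0.0001 t 18.4
comp [247, 145, 58, 103, 5588] c [ 1.00e-01 -1.01e+02] size [25.1 47.5] ang 0.3 ymin/max -124.8 -77.3 xmin/max -12.6 12.7
lin [ 0.0226  0.0004 -0.0064] mm 11.700000000000001 turn [-0.0005 -0.0004  0.0016] yaw now 91.8
```

Call:
step_arm:
  linear:
    - [0.005,0,0]
    - [0.01,0,0]
    - [0.014,0,0]
    - [0.017,0,0]
    - [0.018,0,0]
    - [0.018,0,0]
  turn:
    - [0,0,0]
    - [0,0,0]
    - [0,0,0]
    - [0,0,0]
    - [0,0,0]
    - [0,0,0]
  grip: [-1,-1,-1,-1,-1,-1]

```text
t: 19.0
tcp_pos: [0.5174, -0.0728, 0.0401]
tcp_rot: [0.0, 0.696, 0.718, -0.0]
wrist_force: [-0.6, -2.5, -0.6]
gripper_width: 0.0002
gripper_force: 1.4
```

```bash
python3 -c "import bj;bj.run(-126,.028)"
```

```text
tcp jig [ 8.0000e-02 -1.2938e+02  4.0030e+01] F [-0.3 -4.   0.8] w -0.0003 t 19.05
comp [240, 0, 67, 25, 1635] c [ -0.2 -19.9] size [ 8.1 25.2] ang 89.94 ymin/max -23.9 -15.8 xmin/max -12.8 12.4
comp [246, 163, 57, 86, 4677] c [  0.1 -97.8] size [25.1 40.3] ang 0.23 ymin/max -117.9 -77.7 xmin/max -12.5 12.7
lin [ 0.0068 -0.0002 -0.0065] mm 4.7 turn [0.0006 0.0009 0.0001] yaw now 91.75
```

Call:
step_arm:
  linear:
    - [0.002,0,0]
    - [0.002,0,0]
    - [0.002,0,0]
  turn:
    - [0,0,0]
    - [0,0,0]
    - [0,0,0]
  grip: [-1,-1,-1]

```text
t: 19.35
tcp_pos: [0.5176, -0.0725, 0.0401]
tcp_rot: [0.001, 0.696, 0.718, -0.0]
wrist_force: [-1.6, -5.9, -0.7]
gripper_width: -0.0001
gripper_force: 3.2
```

```bash
python3 -c "import bj;bj.run(-126,.028)"
```

```text
tcp jig [   0.21 -129.1    40.1 ] F [-0.8 -5.8 -1.1] w -0.0002 t 19.4
comp [240, 0, 67, 25, 1641] c [ -0.1 -19.6] size [ 8.1 25.2] ang 89.97 ymin/max -23.7 -15.6 xmin/max -12.7 12.5
comp [246, 164, 57, 85, 4652] c [  0.2 -97.8] size [25.1 39.9] ang 0.31 ymin/max -117.7 -77.9 xmin/max -12.4 12.8
lin [ 0.0062 -0.0004 -0.0064] mm 4.5 turn [0.0013 0.0028 0.0011] yaw now 91.78
```

Call:
step_arm:
  linear:
    - [-0.01,0,0]
    - [-0.05,0,0]
    - [-0.05,0,-0.1]
    - [-0.05,0,-0.2]
    - [-0.05,0,-0.3]
    - [0.0,0,-0.4]
    - [0.1,0,-0.4]
    - [0.18,0,-0.4]
    - [0.18,0,-0.4]
  turn:
    - [0,0,0]
    - [0,0,0]
    - [0,0,0]
    - [0,0,0]
    - [0,0,0]
    - [0,0,0]
    - [0,0,0]
    - [0,0,0]
    - [0,0,0]
  grip: [-1,-1,-1,-1,-1,-1,-1,-1,-1]

```text
t: 20.3
tcp_pos: [0.5128, 0.0235, 0.2407]
tcp_rot: [-0.001, 0.694, 0.72, 0.001]
wrist_force: [0.7, 0.7, 0.0]
gripper_width: 0.0003
gripper_force: 0.0
```

```bash
python3 -c "
from h import *
import bj; f=arm.grab_frame('wrist'); print(proj(f,J(0,58,28)),proj(f,J(-16,109,82)))
a=f['img'][0:300,130:430]; cv2.imwrite('pics/fin.png',cv2.resize(a,None,fx=2,fy=2,interpolation=cv2.INTER_CUBIC)[:,:,::-1])"
```

```text
[277.47313653  97.87600693] [258.47506084  27.43342685]
```

View pics/fin.png

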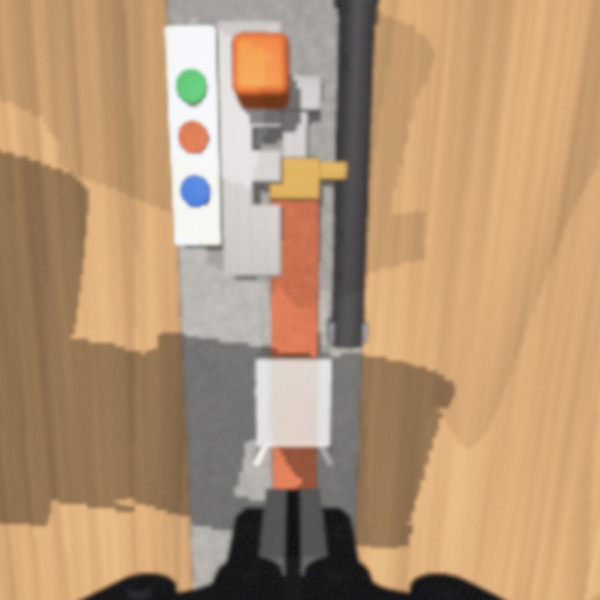

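The knob, at crop (261,62), sits beside the green chip, and the bar touches the brass stop at (295,197). The knob may be about 1.5 mm short of fully sideways, so I'll nudge it lightly to make sure it is bottomed.

```bash
python3 -c "
from h import *
go(J(32,107.5,74),JY+np.pi/2)"
```

```text
lin [0.2847 0.0678 0.3328] mm 221.6 turn [-0.0014 -0.0022  0.0086] yaw now 92.01
```

Call:
step_arm:
  linear:
    - [0.08,0.02,0]
    - [0.16,0.04,0]
    - [0.24,0.068,0]
    - [0.285,0.068,0.06]
    - [0.285,0.068,0.14]
    - [0.285,0.068,0.22]
    - [0.285,0.068,0.29]
    - [0.285,0.068,0.333]
    - [0.285,0.068,0.333]
  turn:
    - [0,0,0]
    - [0,0,0]
    - [0,0,0]
    - [0,0,0]
    - [0,0,0]
    - [0,0,0]
    - [0,0,0]
    - [0,0,0]
    - [0,0,0]
  grip: [-1,-1,-1,-1,-1,-1,-1,-1,-1]

```text
t: 21.25
tcp_pos: [0.5417, 0.1607, 0.0699]
tcp_rot: [-0.003, 0.697, 0.717, -0.003]
wrist_force: [-0.7, -0.6, 0.6]
gripper_width: 0.0001
gripper_force: 0.0
```

Call:
step_arm:
  linear:
    - [0,-0.01,0]
    - [0,-0.02,0]
    - [0,-0.03,0]
    - [0,-0.036,0]
    - [0,-0.036,0]
  turn:
    - [0,0,0]
    - [0,0,0]
    - [0,0,0]
    - [0,0,0]
    - [0,0,0]
  grip: [-1,-1,-1,-1,-1]

```text
t: 21.75
tcp_pos: [0.5257, 0.1616, 0.0744]
tcp_rot: [0.0, 0.696, 0.718, 0.0]
wrist_force: [-0.0, -0.2, -0.9]
gripper_width: 0.0004
gripper_force: 0.0
```

```bash
cat > s.py <<'E'
from h import *
p,r=tool();i=R.from_euler('z',-JY);print((i.apply(p-JO)*1000).round(2),i.apply(arm.sense()['wrist_force']).round(1))
E
python3 s.py
```

```text
[ 15.52 104.64  74.42] [-0.  -0.2 -0.9]
```

Call:
step_arm:
  linear:
    - [0,-0.004,0]
    - [0,-0.008,0]
    - [0,-0.009,0]
    - [0,-0.009,0]
  turn:
    - [0,0,0]
    - [0,0,0]
    - [0,0,0]
    - [0,0,0]
  grip: [-1,-1,-1,-1]

```text
t: 22.15
tcp_pos: [0.5215, 0.1614, 0.0735]
tcp_rot: [-0.0, 0.696, 0.718, -0.0]
wrist_force: [-0.5, 0.4, -0.5]
gripper_width: 0.0001
gripper_force: 0.0
```

```bash
python3 s.py
```

```text
[ 11.35 104.57  73.52] [-0.5  0.4 -0.5]
```

Call:
step_arm:
  linear:
    - [0,-0.003,0]
    - [0,-0.006,0]
    - [0,-0.006,0]
  turn:
    - [0,0,0]
    - [0,0,0]
    - [0,0,0]
  grip: [-1,-1,-1]

```text
t: 22.45
tcp_pos: [0.5199, 0.1613, 0.0737]
tcp_rot: [0.001, 0.696, 0.718, 0.001]
wrist_force: [3.0, 0.5, -1.7]
gripper_width: 0.0
gripper_force: 1.4
```

```bash
python3 s.py
```

```text
[  9.65 104.52  73.65] [ 3.   0.4 -1.7]
```

Call:
step_arm:
  linear:
    - [0,-0.003,0]
    - [0,-0.003,0]
    - [0,-0.003,0]
  turn:
    - [0,0,0]
    - [0,0,0]
    - [0,0,0]
  grip: [-1,-1,-1]

```text
t: 22.75
tcp_pos: [0.5192, 0.1613, 0.0738]
tcp_rot: [0.001, 0.696, 0.718, 0.002]
wrist_force: [5.7, -0.1, -3.1]
gripper_width: 0.0001
gripper_force: 2.6
```

```bash
python3 s.py
```

```text
[  8.96 104.54  73.78] [ 5.7 -0.3 -3.1]
```

Call:
step_arm:
  linear:
    - [0,-0.004,0]
    - [0,-0.004,0]
    - [0,-0.004,0]
  turn:
    - [0,0,0]
    - [0,0,0]
    - [0,0,0]
  grip: [-1,-1,-1]

```text
t: 23.05
tcp_pos: [0.518, 0.1612, 0.0739]
tcp_rot: [0.002, 0.696, 0.718, 0.002]
wrist_force: [6.2, -0.4, -4.5]
gripper_width: 0.0
gripper_force: 3.2
```

```bash
python3 s.py
```

```text
[  7.79 104.51  73.86] [ 6.2 -0.5 -4.5]
```

Call:
step_arm:
  linear:
    - [0,-0.004,0]
    - [0,-0.004,0]
    - [0,-0.004,0]
  turn:
    - [0,0,0]
    - [0,0,0]
    - [0,0,0]
  grip: [-1,-1,-1]

```text
t: 23.35
tcp_pos: [0.5178, 0.1612, 0.074]
tcp_rot: [0.003, 0.696, 0.718, 0.004]
wrist_force: [8.1, 0.1, -5.4]
gripper_width: 0.0003
gripper_force: 4.4
```

```bash
python3 s.py
```

```text
[  7.64 104.53  74.01] [ 8.1 -0.2 -5.4]
```

Call:
step_arm:
  linear:
    - [0,-0.004,0]
    - [0,-0.004,0]
    - [0,-0.004,0]
  turn:
    - [0,0,0]
    - [0,0,0]
    - [0,0,0]
  grip: [-1,-1,-1]

```text
t: 23.65
tcp_pos: [0.5177, 0.1612, 0.0742]
tcp_rot: [0.005, 0.696, 0.718, 0.005]
wrist_force: [11.5, -0.0, -7.4]
gripper_width: 0.0005
gripper_force: 5.7
```

```bash
python3 s.py
```

```text
[  7.5  104.53  74.17] [11.5 -0.4 -7.4]
```

Now the knob is bottomed: the force climbs and it no longer moves. I'll retreat in +x, lift, and check.

Call:
step_arm:
  linear:
    - [0,0.03,0]
    - [0,0.05,0]
    - [0,0.05,0]
    - [0,0.05,-0.1]
    - [0,0.05,-0.2]
    - [0,0.05,-0.3]
    - [-0.1,0,-0.34]
    - [-0.2,-0.06,-0.34]
    - [-0.28,-0.06,-0.34]
    - [-0.28,-0.06,-0.34]
  turn:
    - [0,0,0]
    - [0,0,0]
    - [0,0,0]
    - [0,0,0]
    - [0,0,0]
    - [0,0,0]
    - [0,0,0]
    - [0,0,0]
    - [0,0,0]
    - [0,0,0]
  grip: [-1,-1,-1,-1,-1,-1,-1,-1,-1,-1]

```text
t: 24.65
tcp_pos: [0.4831, 0.0166, 0.2437]
tcp_rot: [-0.0, 0.698, 0.716, -0.001]
wrist_force: [1.0, 0.3, 0.6]
gripper_width: -0.0001
gripper_force: 0.0
```

```bash
cat > c.py <<'E'
from h import *
f=arm.grab_frame('wrist'); s=arm.sense(); print(s['t'],s['tcp_pos'],s['wrist_force'].round(1))
hsv=cv2.cvtColor(f['img'],cv2.COLOR_RGB2HSV).astype(int); inv=R.from_euler('z',-JY)
def comp(m,z,n):
    k,lab,st,ce=cv2.connectedComponentsWithStats(m.astype(np.uint8))
    for i in range(1,k):
        if st[i,4]>150:
            a=st[i]; A=inv.apply(ray(f,a[0]-.5,a[1]-.5,z)-JO)*1000;B=inv.apply(ray(f,a[0]+a[2]-.5,a[1]+a[3]-.5,z)-JO)*1000; print(n,a.tolist(),A.round(1),B.round(1))
H,S,V=hsv[:,:,0],hsv[:,:,1],hsv[:,:,2]
comp((H<14)&(S>110)&(V>50),.028,'bar/knob @28'); comp((H>=7)&(H<16)&(S>150)&(V>150),.082,'knob top@82')
comp((H>=17)&(H<27)&(S>110)&(V>120),.0305,'brass')
E
python3 c.py
```

```text
24.7 [0.48371105 0.01774194 0.24356405] [ 0.2  0.1 -0.4]
bar/knob @28 [280, 8, 28, 39, 1019] [-26.8 133.9  28. ] [ 1.  99.6 28. ]
bar/knob @28 [249, 54, 14, 16, 161] [-58.1  93.6  28. ] [-44.3  78.7  28. ]
bar/knob @28 [293, 93, 24, 79, 1579] [-13.6  56.5  28. ] [ 13.9 -26.4  28. ]
bar/knob @28 [524, 116, 33, 33, 846] [230.9  32.   28. ] [274.3  -2.7  28. ]
bar/knob @28 [292, 218, 22, 29, 617] [-13.6 -80.1  28. ] [  13.  -116.8   28. ]
bar/knob @28 [478, 335, 16, 13, 154] [ 231.1 -242.8   28. ] [ 255.9 -263.4   28. ]
knob top@82 [281, 9, 27, 30, 781] [-26.6 116.8  82. ] [-4.1 94.7 82. ]
knob top@82 [294, 93, 22, 77, 1212] [-15.4  52.5  82. ] [  5.8 -15.1  82. ]
knob top@82 [527, 118, 29, 29, 607] [192.   30.3  82. ] [224.1   4.6  82. ]
brass [293, 72, 39, 21, 522] [-13.9  76.3  30.5] [26.5 56.  30.5]
```

```bash
python3 -c "
from plant import arm
print(arm.close_job())"
```

```text
the job is handed in; nothing more can be done
None
```

I handed the job in at about 25 s: the knob is parked fully sideways in the notch beside the green chip, and the terracotta bar lies flat in the sleeve with its end against the stop. I nudged the knob about 1 mm further sideways after the bar was in, because it had not quite bottomed at first. The stop never snapped home, and the arm touched only the knob and the test bar.

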